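# Zero the lift's height readout through its guarded well

### The arm

A 6-joint arm with a two-finger parallel gripper is mounted at the origin on the work surface. World frame = base frame: x ahead of the robot, y to its left, z up, the work surface at z = 0. Lengths are in m, angles in rad, forces in N, time in s.
With the tool pointing down it reaches from about 0.35 to 0.925 m from the base axis. Payload 6.4 kg.
Tool frame: the origin (TCP) lies at the centre of the arm's flange, where the gripper is bolted on; the fingertips stand 199 mm ahead of it and the grasp point (between the pads) lies 180 mm ahead of it; z points along the fingers, y is the direction in which the jaws open and shut (so a half turn about z gives the same grasp; the last joint's range is limited). The gripper opens to 94 mm and grips with 3 to 60 N. Pads are 16 mm wide; open, the fingers measure 119 mm over their backs; the gripper's body (75 mm by 177 mm) begins 78 mm behind the grasp point.
Start: joints at [1.126, 0.245, 1.558, -0, 1.339, -0.174], TCP at [0.174, 0.626, 0.405] pointing down, gripper open.
Joint ranges: [-3.13, 3.13], [-1.02, 2.26], [0.13, 2.54], [-0.95, 4.09], [0.21, 2.88], [-2.74, 2.74]. Speed limits (rad/s): [2.57, 2.57, 3.14, 3.14, 3.14, 3.14].

### API

Orientations are given as a unit quaternion [w, x, y, z].
In Python, from bench import sense, grab_frame, workorder, masks_of gives the robot as it stands. The module is installed in compiled form; this text tells all that it offers.
- The arm moves only by the tool step_arm, never from a script. Its argument "motion" is a list of rows, each a list of 6 numbers: the shift along the tool's x, y, z in units of 40 mm (1.0 is 40 mm), then the turn, a rotation vector about the tool's x, y, z in units of 6 degrees (1.0 is 6 degrees). A call has 1 to 10 rows; each row is the pose to reach, as a shift and turn from the pose measured when the call began, along the tool's axes at that moment; what a row does not reach only later rows make up. A row lasts 1/12 s, in which the tool goes at most 41.7 mm and 7.16 degrees, less where a joint would pass 70% of its speed; a pose out of reach is approached as far as the arm can. A call with a gripper value outside its range is refused whole. "gripper" is the gripper command: -1 is fully open, 1 is shut, values between are in proportion, set as the call begins (left out, the last holds). The fingers move at their own pace and stop on an object; "squeeze" is the grip in N (left out, the last holds). Time passes only in rows, so rows that repeat a pose let the fingers close. It gives the time, the measured TCP pose, the force and the opening at its end, in the units of the state.
- sense(): the state, without advancing time (a new reading comes with each control period).
- grab_frame(name): name is "scene" or "top" or "wrist"; returns a dict with "pixels" (480x640x3 uint8, red, green, blue), "range_z" (480x640 float32, m along the optical axis (not along the pixel's ray), 0 where there is no reading), "vfov" (degrees; the focal length in pixels is half the picture's height over the tangent of half this angle, whatever the lens; pixels are square), "cx", "cy" (the principal point, pixels), "pose" (4x4, takes a point from camera to world coordinates); the wrist camera has in their place "mount" (4x4, takes a point from camera to tool coordinates, whose origin is the TCP and whose axes are the flange's). Camera axes: x right, y down, z forward; pixel columns grow to the right and rows downward; lengths in m; the calibration is good to about 2 mm. A picture is of the moment at which its call begins: read the wrist's pose just before it.
- workorder.hand_in(): hands the job in, once; it reports no verdict.
Trained networks look in a picture, given as the dict that the camera call returned (one of the last four; its "shot" number tells which), for a name from the list of things; names that differ only in an ending like _2 or _b are one class to them, and where a whole thing is asked for, a point or a joint stands for the part that bears it (a point fixed in the world has none). Each returns a list of dicts, best first, with "confidence" (0 to 1); they miss things now and then, are a little off and sometimes report something else, mostly with a low value. They report only what shows in the picture. A call takes as long as a camera call. They do not tell look-alikes from the thing itself.
- masks_of(name, picture): "region" (480x640 bool, what is visible of it) and "point" ([column, row] in pixels, amid what is visible of it).
The state is a dict: "time_s": time; "joint_positions": joint angles; "joint_velocities": joint speeds; "effort": joint torques, N m; "ee_pos": TCP position; "eef_rot": TCP orientation; "wrist_force": force on the tool from outside, world axes, zero at the start; "moment": the same for the moment, N m; "opening": finger opening in m.
Only numpy, scipy, OpenCV 4.12 (cv2) and the standard library are available. Lean on these libraries where they do the work, as an engineer would, in place of code of your own. Each camera call takes 0.05 s, during which the arm holds its last target.

### The job

Zero the crank lift's height readout: with the closed fingertips push the steel guard on the grey console fully aside, reach down into the well it was covering and press the sunken button all the way down, holding it for about a second, then push the guard fully back over the well and move clear. Do not press the button in the other, unguarded well, do not pinch the guard's tab, and leave the rings, driver handle and ankle cover where they stand.

Things in the scene. Friction and masses are not known exactly. Their poses are not given: they have to be found in the camera images.
- console: Fixed grey console, yaw within 0.6 rad. Origin under the centre of its block; x to the readout strip at the rear, y along its length, z up. Block 94 x 204 mm, top 45 mm above the table. Strip at x = 47 to 77 mm, 66 mm high. Two round wells 46 mm across, 35 mm deep: zero well at local (0, 0), other at (0, -62 mm). Rails 3 mm high on the top at x = -34 and +34 mm, y = -36 to 98 mm.
- guard (a joint): Slide of the steel guard plate (62 mm in x, 58 mm in y, 3 mm thick, on the console's top) along the console's +y: 0 m = fully home over the zero well, 0.062 m = fully aside, at its stop; it clears the well from 0.052. About 2 N of friction; stays where it is left, cannot lift off. Starts near home.
- guard_tab (a point): Centre of the top of the upright tab in the middle of the guard plate: 34 mm along the console's x, 10 mm thick along its y, its top 20 mm above the plate and about 68.5 mm above the table. Moves with the guard.
- zero_key (a joint): Travel of the sunken button in the zero well (the well the guard covers): 0 m = up, 0.006 m = all the way down; spring of 2 N at first and 5 N at the bottom, springs back up when let go.
- zero_key_cap (a point): Centre of the top of the zero button's round white cap, 26 mm across, 27 mm above the table when up, so 18 mm below the mouth of its well. Moves with the button.
- other_key (a joint): Travel of the same kind of button in the other, never covered well; same values and spring. Not to be pressed.
- other_key_cap (a point): Centre of the top of the other button's cap, 62 mm from the zero button along the console's -y, at the same height.
- ring_a: Loose zinc-plated adapter ring lying flat on the table, 48 mm outside, 30 mm inside, 12 mm high; origin at the centre of its underside.
- ring_b: A second ring, the same as ring_a.
- nut_driver: Loose brass knurled nut driver handle standing on its end, 30 mm thick, 74 mm high; origin at the centre of its underside.
- ankle_cover: Loose hollow teal ankle cover standing upright, 80 mm wide at the foot, 85 mm high; origin at the centre of its underside.
Not all that is in view belongs to the job. Leave any orange, turquoise or yellow look-alike of the ring_b alone.

How it is judged:
On the way, in this order (a step that is already met when the one before it is completed fails the run):
1. the guard is pushed aside, clear of the well (value of joint guard above 0.052 m), for 0.1 s.
2. the sunken zero button is held down (value of joint zero_key above 0.0045 m), for 0.6 s.
At the end, for the whole second after the job is handed in: After the guard was slid clear (over 52 mm) and the zero button held at least 4.5 mm down for 0.6 s, the guard is back within 5 mm of home, both buttons are up, and the rings, handle and ankle cover stand upright within 15 mm of where they were (value of joint guard below 0.005 m and value of joint each of zero_key, other_key below 0.001 m and distance of each of ring_a, ring_b, nut_driver, ankle_cover from where it was at the start of the episode below 0.015 m and angle between each of ring_a, ring_b, nut_driver, ankle_cover's own z axis and vertical below 0.2 rad); the robot touches nothing.
It fails at once if the button in the other well is pressed (over 2 mm) (value of joint other_key above 0.002 m).
It fails at once if a ring, the driver handle or the ankle cover is lifted, carried or pushed more than 15 mm (distance of any of ring_a, ring_b, nut_driver, ankle_cover from where it was at the start of the episode above 0.015 m).
It fails at once if the guard's tab is taken between the fingers (horizontal distance between the grasp point and guard_tab below 0.007 m and z of the grasp point in the frame of guard_tab below 0.016 m).
It also fails if it takes over 58 s, if anything falls off the work surface, if the arm or the gripper's body presses on something with over 40 N, if the wrist force passes 120 N, or if a joint passes its speed limit or range.

## Working session

There is one attempt and no reset: what is moved stays moved. The work goes in short steps, Python scripts to look and compute and a tool call to move; the robot and the scene stay as the last step left them, time stands still between calls to the robot, and variables do not carry over. Pictures are saved under pics/ and viewed, and the job is handed in when it is done.

Besides the shell and the picture viewer there is one more tool, called after "Request:" as name([rows], argument=value, ...), one row to a line, values as JSON. step_arm: Moves the arm, as the interface text tells. Its arguments: {"type":"object","properties":{"motion":{"type":"array","items":{"type":"array","items":{"type":"number"}}},"gripper":{"type":"number"},"squeeze":{"type":"number"}},"required":["motion"]}

```bash
mkdir -p pics
python3 - <<'E'
from bench import sense, grab_frame
import cv2,numpy as np
s=sense();print(s)
for n in("scene","top"):
    f=grab_frame(n);cv2.imwrite(f"pics/{n}0.png",f["pixels"][:,:,::-1]);print(n,f["vfov"],f["cx"],f["cy"],np.round(f["pose"],4).tolist(),f["shot"])
    np.savez(f"{n}0.npz",**{k:f[k] for k in("pixels","range_z","vfov","cx","cy","pose")})
E
```

```text
{'time_s': 0.0, 'joint_positions': array([ 1.12589884e+00,  2.45780545e-01,  1.55901481e+00,  1.15588788e-05,
        1.33869606e+00, -1.74117231e-01]), 'joint_velocities': array([-0.00267625,  0.00055413,  0.00030398, -0.0003292 , -0.00070949,
        0.00026455]), 'effort': array([-1.75679081e-03, -4.15829945e+01, -3.14603555e+01,  6.82694488e-02,
        3.32337222e-02, -1.58121561e-04]), 'ee_pos': array([0.17376748, 0.62610282, 0.40356602]), 'eef_rot': array([-2.94527956e-04,  1.34978143e-01,  9.90848121e-01, -9.02558815e-04]), 'wrist_force': array([-0.20410802, -0.27063723, -0.38383242]), 'moment': array([0.00138764, 0.02204524, 0.01504169]), 'opening': 0.0938425661999839}
scene 47.19643465568936 330.2341475923747 243.17664658321138 [[0.5378, 0.6809, -0.4971, 0.9376], [0.843, -0.4265, 0.3279, -0.3026], [0.0112, -0.5954, -0.8033, 0.7776], [0.0, 0.0, 0.0, 1.0]] 1
top 56.10932161433477 322.03005334245177 244.48762837937812 [[-0.0284, -0.9818, 0.1879, 0.3793], [-0.9996, 0.0282, -0.0036, -0.0066], [-0.0017, -0.1879, -0.9822, 0.7558], [0.0, 0.0, 0.0, 1.0]] 2
```

View pics/scene0.png

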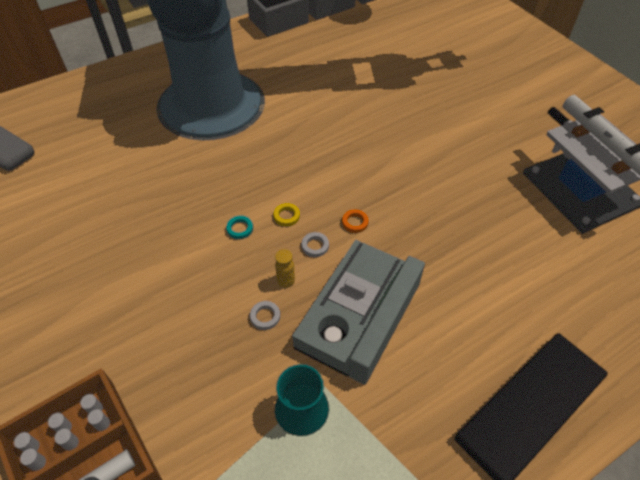

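View pics/top0.png

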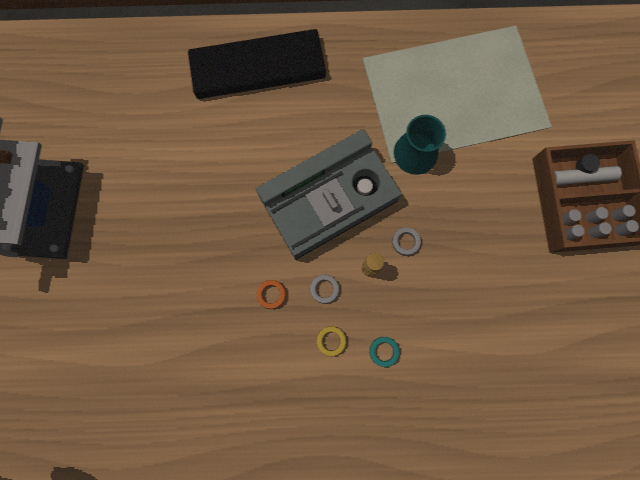

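The top view shows the console around (330,195). The open "other" well with its white cap is at (366,185), and the guard plate with its tab is at (332,198). The grey rings are at (325,289) and (407,241), the driver handle at (373,264) and the ankle cover at (420,145). The orange, yellow and turquoise rings are look-alikes.

```bash
cat > h.py <<'E'
import numpy as np,cv2
def cloud(f):
    fl=240/np.tan(np.radians(float(f["vfov"]))/2)
    v,u=np.mgrid[:480,:640];z=f["range_z"]
    P=np.stack([(u-f["cx"])/fl*z,(v-f["cy"])/fl*z,z],-1)
    return P@f["pose"][:3,:3].T+f["pose"][:3,3]
def proj(f,p):
    fl=240/np.tan(np.radians(float(f["vfov"]))/2)
    c=(np.asarray(p)-f["pose"][:3,3])@f["pose"][:3,:3]
    return np.stack([f["cx"]+fl*c[...,0]/c[...,2],f["cy"]+fl*c[...,1]/c[...,2]],-1)
E
python3 - <<'E'
from h import *
from bench import grab_frame,masks_of
from scipy.optimize import minimize
for n in("top","scene"):
    f=grab_frame(n);W=cloud(f)
    r=masks_of("console",f)
    print(n,[(round(d["confidence"],2),d["point"],int(d["region"].sum())) for d in r])
    m=r[0]["region"]
    k=cv2.dilate(m.astype(np.uint8),np.ones((9,9)))>0
    P=W[k&(f["range_z"]>0)]
    print("table z",np.median(W[(f["range_z"]>0)&(abs(W[...,2])<.02)][:,2]))
    h=np.histogram(P[:,2],np.arange(0,.08,.004));print(h[0])
    Q=P[(P[:,2]>.035)&(P[:,2]<.075)]
    rect=cv2.minAreaRect(Q[:,:2].astype(np.float32));print("rect",rect)
    S=P[(P[:,2]>.060)&(P[:,2]<.075)]; print("strip",cv2.minAreaRect(S[:,:2].astype(np.float32)), S[:,2].mean())
    for nm in("guard","guard_tab","other_key_cap","zero_key_cap","ring_a","nut_driver","ankle_cover"):
        for d in masks_of(nm,f)[:6]:
            q=W[d["region"]&(f["range_z"]>0)]
            print(nm,round(d["confidence"],2),np.round(d["point"]),np.round(np.median(q,0),4),len(q))
E
```

```text
top [(0.56, [328.1, 192.2], 10185)]
table z 7.100773374579816e-05
[1184   67  212   88   85   91  219   99   84   92 1008 4258 1072   91
  106  288 2032  130    0]
rect ((0.6019793748855591, -0.023603536188602448), (0.1247645691037178, 0.20440660417079926), 28.521717071533203)
strip ((0.615271806716919, -0.01630736142396927), (0.09436716139316559, 0.2043970227241516), 28.431554794311523) 0.06570353319771309
guard 0.76 [331. 204.] [ 0.5837 -0.0248  0.0486] 1273
guard_tab 0.6 [332. 201.] [ 0.5837 -0.0244  0.0485] 1380
other_key_cap 0.57 [364. 188.] [ 0.6169 -0.0845  0.0268] 184
ring_a 0.89 [340. 344.] [ 0.363  -0.0204  0.0117] 398
ring_a 0.87 [392. 345.] [ 0.3439 -0.1051  0.0117] 447
ring_a 0.85 [332. 282.] [ 0.4507 -0.0131  0.0117] 336
ring_a 0.84 [263. 296.] [0.4402 0.0805 0.0115] 401
ring_a 0.64 [411. 246.] [ 0.5231 -0.1526  0.0114] 478
nut_driver 0.93 [374. 266.] [ 0.4781 -0.0871  0.0716] 387
nut_driver 0.66 [406. 234.] [ 0.5244 -0.1509  0.0118] 360
ankle_cover 0.97 [418. 147.] [ 0.6818 -0.1797  0.041 ] 2232
scene [(0.69, [361.1, 313.7], 10894), (0.29, [320.0, 247.1], 406)]
table z
[... 280 characters left out ...]
31476), (0.0941658467054367, 0.20539091527462006), 28.823888778686523) 0.06591860623509546
guard 0.56 [354. 294.] [ 0.59   -0.0278  0.0489] 1328
guard 0.17 [361. 310.] [ 0.6134 -0.0392  0.0461] 10790
guard_tab 0.57 [354. 296.] [ 0.5899 -0.0279  0.049 ] 1284
other_key_cap 0.75 [334. 334.] [ 0.6208 -0.0854  0.0269] 225
ring_a 0.85 [287. 219.] [ 0.3673 -0.0218  0.0109] 395
ring_a 0.82 [316. 246.] [ 0.451 -0.015  0.011] 380
ring_a 0.73 [266. 325.] [ 0.5283 -0.1527  0.0113] 538
ring_a 0.63 [354. 218.] [0.4449 0.0766 0.0107] 395
ring_a 0.56 [238. 230.] [ 0.3498 -0.1072  0.0109] 395
nut_driver 0.88 [282. 266.] [ 0.4919 -0.094   0.0503] 642
ankle_cover 0.64 [305. 400.] [ 0.6854 -0.1801  0.0368] 3159
```

```bash
cat >> h.py <<'E'
from scipy.spatial.transform import Rotation as R
YAW=np.radians(28.6)
O=np.array([.5892,-.0307])
C=np.array([[np.cos(YAW),-np.sin(YAW)],[np.sin(YAW),np.cos(YAW)]])
def loc(p): return (np.asarray(p)[...,:2]-O)@C
def wor(l): return O+C@np.asarray(l)
def Rt(s): q=s["eef_rot"];return R.from_quat([q[1],q[2],q[3],q[0]])
def status(s):
    tip=s["ee_pos"]+Rt(s).apply([0,0,.199]);print("t",round(s["time_s"],2),"tip loc mm",np.round(loc(tip)*1000,1),"z",round(tip[2]*1000,1),"F",np.round(s["wrist_force"],1),"open",round(s["opening"],4),"zdir",np.round(Rt(s).apply([0,0,1]),3))
def plan(s,x,y,ztip):
    """console-local tip mm target, jaw along console x, pointing down"""
    w=wor(np.array([x,y])/1000)
    r=R.from_matrix(np.array([[np.sin(YAW)*-1*-1,np.cos(YAW),0],[-np.cos(YAW),np.sin(YAW),0],[0,0,-1]]))
    pos=np.array([w[0],w[1],ztip/1000+.199])
    T=Rt(s);d=T.inv().apply(pos-s["ee_pos"])/.04
    rv=np.degrees((T.inv()*r).as_rotvec())/6
    print("target",(x,y,ztip),"->",np.round(d,3),np.round(rv,3))
E
python3 - <<'E'
from h import *
from bench import sense
for n in("top","scene"):
    f=dict(np.load(n+"0.npz"));W=cloud(f);L=loc(W)
    k=(f["range_z"]>0)&(abs(L[...,0])<.028)&(abs(L[...,1])<.08)&(W[...,2]>.06)
    q=L[k]*1000;print(n,"tab",q.min(0),q.max(0),np.median(q,0),W[k][:,2].max())
    k=(f["range_z"]>0)&(np.hypot(L[...,0],L[...,1]+.062)<.02)&(abs(W[...,2]-.027)<.003);print("othercap",L[k].mean(0)*1000)
    P=[[*wor([x/1000,y/1000]),z/1000] for x,y,z in[(-47,-102,45),(-47,102,45),(77,102,66),(77,-102,66),(0,0,68.5),(0,-62,27)]]
    im=f["pixels"][:,:,::-1].copy()
    for u in proj(f,P): cv2.circle(im,tuple(int(round(a)) for a in u),2,(0,0,255),-1)
    c=proj(f,P).mean(0).astype(int);im=im[max(c[1]-90,0):c[1]+90,c[0]-120:c[0]+120]
    cv2.imwrite(f"pics/{n}_crop.png",cv2.resize(im,None,fx=2.5,fy=2.5) if 0 else cv2.resize(im,(720,540)))
s=sense();status(s);plan(s,0,-24,110)
E
```

```text
top tab [-17.39844479   2.28053489] [16.16250633 12.35781837] [-1.26794561  8.28225111] 0.07044286175622838
othercap [ -0.63557458 -61.3908796 ]
scene tab [-16.00895768   0.76790647] [17.62946787 12.12831656] [1.68998    4.38307655] 0.07168202105024002
othercap [  1.11205592 -62.79830231]
t 1.0 tip loc mm [-50.1 775.7] z 205.7 F [-0.4  0.3  0.7] open 0.0937 zdir [-0.  0. -1.]Traceback (most recent call last):
  File "<stdin>", line 13, in <module>
  File "h.py", line 23, in plan
    r=R.from_matrix(np.array([[np.sin(YAW)*-1*-1,np.cos(YAW),0],[-np.cos(YAW),np.sin(YAW),0],[0,0,-1]]))
  File "scipy/spatial/transform/_rotation.pyx", line 1143, in scipy.spatial.transform._rotation.Rotation.from_matrix
ValueError: Non-positive determinant (left-handed or null coordinate frame) in rotation matrix 0: [[ 0.47869186  0.87798298  0.        ]
 [-0.87798298  0.47869186  0.        ]
 [ 0.          0.         -1.        ]].
```

```bash
python3 -c "
import cv2,numpy as np
a=cv2.imread('pics/top_crop.png');b=cv2.imread('pics/scene_crop.png');cv2.imwrite('pics/both.png',cv2.resize(np.hstack([a,b]),(800,300)))"
```

```text
(no output)
```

View pics/both.png

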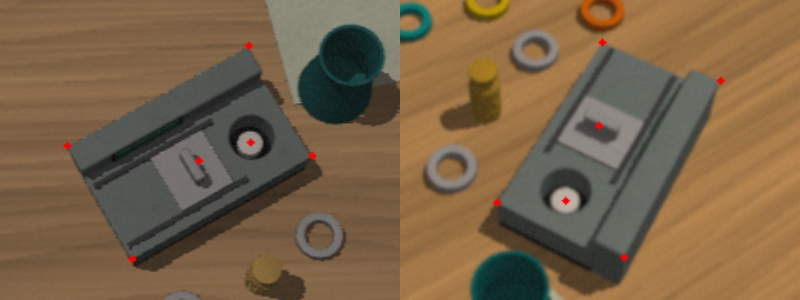

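The overlay shows the fit is good: the dots land on the console's corners and on the open well's cap. The open well at local y=-62 is the "other" one. The zero well is under the plate. The tab centre is at about y = +7 mm.

```bash
sed -i 's/\[np.sin(YAW)\*-1\*-1,np.cos(YAW),0\],\[-np.cos/[-np.sin(YAW),np.cos(YAW),0],[np.cos/' h.py
python3 - <<'E'
from h import *
from bench import sense
s=sense();status(s);plan(s,0,-18,120)
E
```

```text
t 1.0 tip loc mm [-50.1 775.7] z 205.7 F [-0.4  0.3  0.7] open 0.0937 zdir [-0.  0. -1.]
target (0, -18, 120) -> [-14.712 -13.372   2.141] [ 0.    -0.     7.647]
```

Request:
step_arm([
  [-7.5, -6.8, 0, 0, 0, 4],
  [-7.5, -6.8, 0, 0, 0, 4],
  [-7.5, -6.8, 0, 0, 0, 4],
  [-7.5, -6.8, 0, 0, 0, 4],
  [-7.5, -6.8, 0, 0, 0, 4],
  [-7.5, -6.8, 0, 0, 0, 4],
  [-7.5, -6.8, 0, 0, 0, 4],
  [-7.5, -6.8, 0, 0, 0, 4],
  [-7.5, -6.8, 0, 0, 0, 4],
  [-7.5, -6.8, 0, 0, 0, 4],
], gripper=1, squeeze=20)

```text
time_s: 1.83
ee_pos: [0.3912, 0.2815, 0.405]
eef_rot: [0.001, 0.339, 0.941, 0.0]
wrist_force: [0.6, 0.1, 0.3]
opening: 0.0307
```

Run:
```python
from h import *
from bench import sense
s=sense();status(s);plan(s,0,-18,120)
```

```text
t 1.83 tip loc mm [-24.2 368.8] z 206.0 F [0.6 0.1 0.3] open 0.0307 zdir [ 0.001 -0.    -1.   ]
target (0, -18, 120) -> [-9.206 -3.027  2.157] [0.007 0.007 3.633]
```

Request:
step_arm([
  [-9.2, -3.03, 0.5, 0, 0, 3.63],
  [-9.2, -3.03, 1, 0, 0, 3.63],
  [-9.2, -3.03, 1, 0, 0, 3.63],
  [-9.2, -3.03, 1, 0, 0, 3.63],
  [-9.2, -3.03, 1, 0, 0, 3.63],
  [-9.2, -3.03, 1, 0, 0, 3.63],
  [-9.2, -3.03, 1, 0, 0, 3.63],
  [-9.2, -3.03, 1.5, 0, 0, 3.63],
  [-9.2, -3.03, 2.15, 0, 0, 3.63],
  [-9.2, -3.03, 2.15, 0, 0, 3.63],
])

```text
time_s: 2.67
ee_pos: [0.5986, -0.0491, 0.3187]
eef_rot: [0.001, 0.511, 0.859, 0.0]
wrist_force: [0.7, 1.1, 0.6]
opening: 0.0005
```

Run:
```python
from h import *
from bench import sense,grab_frame
s=sense();status(s);plan(s,0,-18,120);plan(s,0,-18,54)
f=grab_frame("wrist");cv2.imwrite("pics/w1.png",f["pixels"][:,:,::-1])
M=np.eye(4);M[:3,:3]=Rt(s).as_matrix();M[:3,3]=s["ee_pos"];f["pose"]=M@f["mount"]
W=cloud(f);L=loc(W);k=(f["range_z"]>0)&(abs(L[...,0])<.025)&(abs(L[...,1])<.06)&(W[...,2]>.06)&(W[...,2]<.08)
q=L[k]*1000;print(len(q),q.min(0) if len(q) else 0,q.max(0) if len(q) else 0)
```

```text
t 2.67 tip loc mm [ -0.2 -21.1] z 119.7 F [0.7 1.1 0.6] open 0.0005 zdir [ 0.003 -0.001 -1.   ]
target (0, -18, 120) -> [ 0.068  0.013 -0.007] [ 0.018  0.018 -0.015]
target (0, -18, 54) -> [0.071 0.01  1.643] [ 0.018  0.018 -0.015]
800 [-16.64615287   2.72992163] [16.61159364 12.71576149]
```

View pics/w1.png

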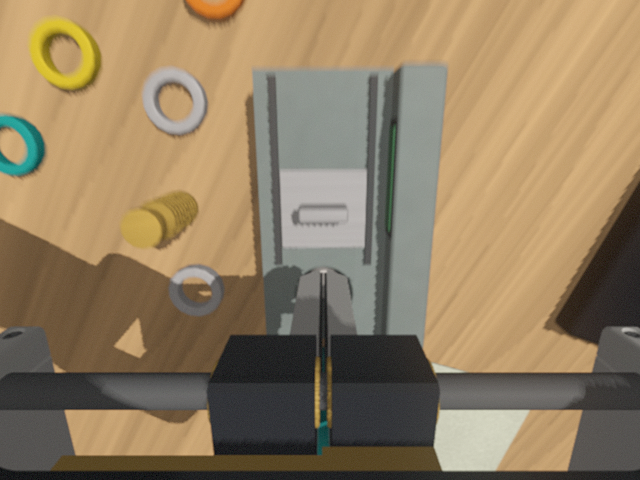

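The wrist view shows the closed fingers at (325,285) lined up behind the tab at (323,214). The plate is centred between its rails, and the tab spans y = 2.7 to 12.7 mm. Next I descend beside the tab.

Request:
step_arm([
  [0.24, 0.01, 0, 0, 0, 0],
  [0.24, 0.01, 0.8, 0, 0, 0],
  [0.24, 0.01, 1.62, 0, 0, 0],
  [0.24, 0.01, 1.62, 0, 0, 0],
  [0.24, 0.01, 1.62, 0, 0, 0],
])

```text
time_s: 3.13
ee_pos: [0.5942, -0.0417, 0.2499]
eef_rot: [-0.001, 0.512, 0.859, -0.001]
wrist_force: [0.0, 0.3, 0.7]
opening: 0.0003
```

Run:
```python
from h import *
from bench import sense
s=sense();status(s);plan(s,0,40,54);plan(s,0,49,54)
```

```text
t 3.13 tip loc mm [ -1.4 -11.9] z 50.9 F [0.  0.3 0.7] open 0.0003 zdir [-0.003 -0.001 -1.   ]
target (0, 40, 54) -> [ 1.302  0.019 -0.075] [-0.025 -0.008 -0.028]
target (0, 49, 54) -> [ 1.527  0.018 -0.075] [-0.025 -0.008 -0.028]
```

Request:
step_arm([
  [0.1, 0.02, -0.08, 0, 0, 0],
  [0.3, 0.02, -0.08, 0, 0, 0],
  [0.5, 0.02, -0.08, 0, 0, 0],
  [0.7, 0.02, -0.08, 0, 0, 0],
  [0.9, 0.02, -0.08, 0, 0, 0],
  [1.05, 0.02, -0.08, 0, 0, 0],
  [1.2, 0.02, -0.08, 0, 0, 0],
  [1.3, 0.02, -0.08, 0, 0, 0],
  [1.4, 0.02, -0.08, 0, 0, 0],
  [1.4, 0.02, -0.08, 0, 0, 0],
])

```text
time_s: 3.97
ee_pos: [0.5678, 0.0086, 0.2529]
eef_rot: [-0.002, 0.512, 0.859, -0.001]
wrist_force: [-0.4, -0.1, 0.3]
opening: 0.0005
```

```bash
cat > look.py <<'E'
from h import *
from bench import sense,grab_frame
import sys
s=sense();status(s)
f=grab_frame("wrist");cv2.imwrite(f"pics/{sys.argv[1]}.png",f["pixels"][:,:,::-1])
M=np.eye(4);M[:3,:3]=Rt(s).as_matrix();M[:3,3]=s["ee_pos"];f["pose"]=M@f["mount"]
for n,g in(("wrist",f),("top",grab_frame("top"))):
    if n=="top": cv2.imwrite(f"pics/{sys.argv[1]}t.png",g["pixels"][:,:,::-1])
    W=cloud(g);L=loc(W)*1000
    ok=(g["range_z"]>0)
    k=ok&(abs(L[...,0])<17)&(abs(L[...,1]-40)<80)&(W[...,2]>.063)&(W[...,2]<.0725)
    if k.sum(): print(n,"tab-ish y 1/99%",np.percentile(L[k][:,1],[1,50,99]),k.sum())
    k=ok&(abs(abs(L[...,0])-25)<3)&(abs(L[...,1]-30)<80)&(abs(W[...,2]-.048)<.0012)
    if k.sum(): print(n,"plate y",np.percentile(L[k][:,1],[1,99]),k.sum())
for a in sys.argv[2:]: plan(s,*map(float,a.split(",")))
E
python3 look.py w2 0,50,54
```

```text
t 3.97 tip loc mm [-0.6 45.1] z 53.9 F [-0.4 -0.1  0.3] open 0.0005 zdir [-0.004  0.    -1.   ]
wrist tab-ish y 1/99% [52.74695773 59.69143809 64.64458201] 1618
wrist plate y [31.44502033 87.97672259] 1958
top plate y [-41.43639326 -18.9315306 ] 5
target (0.0, 50.0, 54.0) -> [ 0.131 -0.    -0.001] [-0.031 -0.019 -0.024]
```

View pics/w2.png

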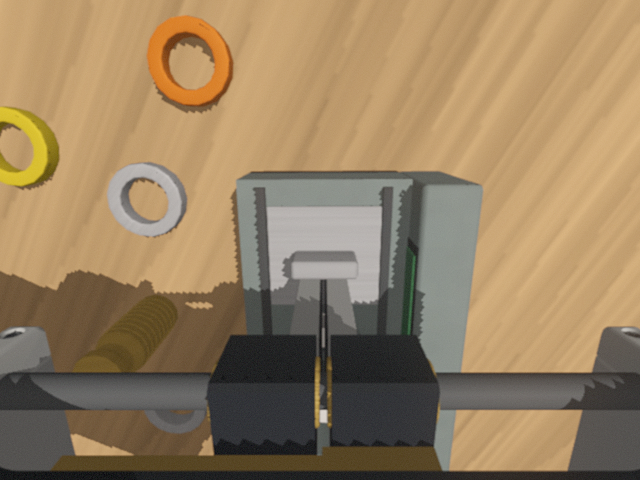

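The plate now spans about y = 31 to 88 mm, so the guard is at about 59 mm. I push it on gently to its stop.

Request:
step_arm([
  [0.04, 0, 0, 0, 0, 0],
  [0.08, 0, 0, 0, 0, 0],
  [0.12, 0, 0, 0, 0, 0],
  [0.12, 0, 0, 0, 0, 0],
])

```text
time_s: 4.4
ee_pos: [0.5657, 0.0117, 0.2524]
eef_rot: [-0.001, 0.512, 0.859, -0.002]
wrist_force: [2.8, -5.5, -3.0]
opening: 0.0004
```

```bash
python3 look.py w3 0,47,110 0,0,110
```

```text
t 4.4 tip loc mm [-1.1 48.4] z 53.4 F [ 2.8 -5.5 -3. ] open 0.0004 zdir [-0.003 -0.002 -1.   ]
wrist tab-ish y 1/99% [55.89951734 62.83874092 67.72078922] 1610
wrist plate y [34.58962177 91.11079636] 1966
top plate y [-47.06260223 -13.55125668] 6
target (0.0, 47.0, 110.0) -> [-0.038  0.003 -1.415] [-0.037  0.006 -0.023]
target (0.0, 0.0, 110.0) -> [-1.213  0.006 -1.414] [-0.037  0.006 -0.023]
```

The wrist reads 6 N and the plate spans 34.6 to 91 mm, so the guard is at its stop. I back off, rise, and move over the zero well.

Request:
step_arm([
  [-0.12, 0, 0, 0, 0, 0],
  [-0.12, 0, -0.7, 0, 0, 0],
  [-0.5, 0, -1.0, 0, 0, 0],
  [-1.21, 0.01, -1.0, 0, 0, 0],
  [-1.21, 0.01, -1.0, 0, 0, 0],
  [-1.21, 0.01, -1.0, 0, 0, 0],
])

```text
time_s: 5.0
ee_pos: [0.5899, -0.0321, 0.2928]
eef_rot: [-0.001, 0.513, 0.859, -0.001]
wrist_force: [-0.0, -0.3, -0.0]
opening: 0.0005
```

```bash
python3 look.py w4 0,0,55 0,0,30 0,0,20
python3 - <<'E'
from h import *
from bench import grab_frame
f=grab_frame("scene");cv2.imwrite("pics/s4.png",cv2.resize(f["pixels"][200:380,250:490,::-1],(800,600)))
E
```

```text
t 5.0 tip loc mm [-0.6 -1.6] z 93.8 F [-0.  -0.3 -0. ] open 0.0005 zdir [-0.003 -0.002 -1.   ]
wrist tab-ish y 1/99% [57.78166069 62.88862521 67.38933419] 1041
wrist plate y [34.18945875 90.83779428] 1625
target (0.0, 0.0, 55.0) -> [0.039 0.003 0.97 ] [-0.03   0.004 -0.046]
target (0.0, 0.0, 30.0) -> [0.04  0.005 1.595] [-0.03   0.004 -0.046]
target (0.0, 0.0, 20.0) -> [0.04  0.006 1.845] [-0.03   0.004 -0.046]
```

View pics/w4.png

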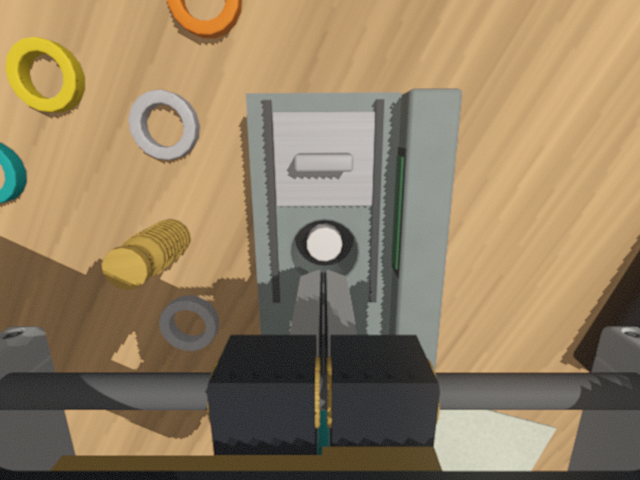

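View pics/s4.png

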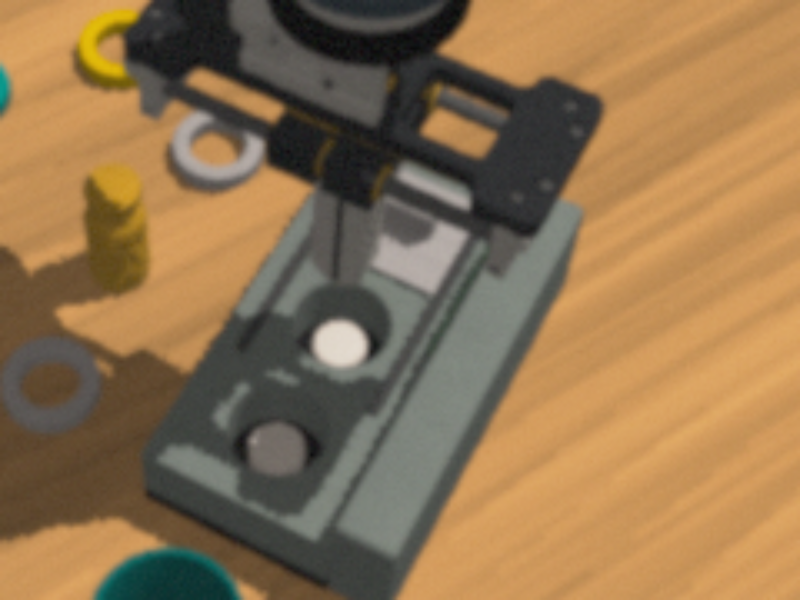

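There are two candidate buttons. In the scene crop the zero cap is at (340,342), next to the slid-back plate (also visible at (324,243) in the wrist view). The other cap is at (277,447), at the console's -y end. The uncovered one beside the plate fits the description, and the fingers are above local (0,0). I descend in stages.

Request:
step_arm([
  [0.04, 0, 0.4, 0, 0, 0],
  [0.04, 0, 0.9, 0, 0, 0],
  [0.04, 0, 1.3, 0, 0, 0],
  [0.04, 0, 1.45, 0, 0, 0],
  [0.04, 0, 1.5, 0, 0, 0],
  [0.04, 0, 1.5, 0, 0, 0],
])

```text
time_s: 5.65
ee_pos: [0.5877, -0.0287, 0.2315]
eef_rot: [-0.002, 0.511, 0.859, -0.002]
wrist_force: [-0.1, -0.3, -0.2]
opening: 0.0002
```

Run:
```python
from h import *
from bench import sense
s=sense();status(s);plan(s,0,0,20.5)
```

```text
t 5.65 tip loc mm [-1.5  2.8] z 32.5 F [-0.1 -0.3 -0.2] open 0.0002 zdir [-0.006 -0.001 -1.   ]
target (0, 0, 20.5) -> [-0.062  0.012  0.299] [-0.052 -0.017 -0.021]
```

Request:
step_arm([
  [-0.04, 0.02, 0.08, 0, 0, 0],
  [-0.05, 0.02, 0.16, 0, 0, 0],
  [-0.05, 0.02, 0.24, 0, 0, 0],
  [-0.05, 0.02, 0.3, 0, 0, 0],
  [-0.05, 0.02, 0.3, 0, 0, 0],
])

```text
time_s: 6.07
ee_pos: [0.59, -0.0303, 0.2206]
eef_rot: [-0.001, 0.512, 0.859, -0.001]
wrist_force: [0.4, 0.7, 5.0]
opening: 0.0006
```

Run:
```python
from h import *
from bench import sense
s=sense();status(s);plan(s,0,0,20)
```

```text
t 6.07 tip loc mm [0.2 0. ] z 21.6 F [0.4 0.7 5. ] open 0.0006 zdir [-0.003 -0.001 -1.   ]
target (0, 0, 20) -> [ 0.001 -0.023  0.04 ] [-0.033 -0.003 -0.022]
```

Request:
step_arm([
  [0, 0, 0.05, 0, 0, 0],
  [0, 0, 0.06, 0, 0, 0],
  [0, 0, 0.06, 0, 0, 0],
  [0, 0, 0.06, 0, 0, 0],
  [0, 0, 0.06, 0, 0, 0],
  [0, 0, 0.06, 0, 0, 0],
  [0, 0, 0.06, 0, 0, 0],
  [0, 0, 0.06, 0, 0, 0],
  [0, 0, 0.06, 0, 0, 0],
  [0, 0, 0.06, 0, 0, 0],
])

```text
time_s: 6.9
ee_pos: [0.5904, -0.0303, 0.2203]
eef_rot: [-0.001, 0.511, 0.859, -0.002]
wrist_force: [-6.4, 2.0, 14.9]
opening: 0.0007
```

Request:
step_arm([
  [0, 0, 0.01, 0, 0, 0],
  [0, 0, 0.01, 0, 0, 0],
  [0, 0, 0.01, 0, 0, 0],
  [0, 0, 0.01, 0, 0, 0],
  [0, 0, 0.01, 0, 0, 0],
])

```text
time_s: 7.32
ee_pos: [0.5905, -0.0303, 0.2204]
eef_rot: [-0.002, 0.511, 0.859, -0.002]
wrist_force: [-2.4, 0.4, 7.1]
opening: 0.0003
```

Run:
```python
from h import *
from bench import sense
s=sense();status(s);plan(s,0,0,100);plan(s,0,88,100)
```

```text
t 7.32 tip loc mm [ 0.4 -0.1] z 21.4 F [-2.4  0.4  7.1] open 0.0003 zdir [-0.005 -0.001 -1.   ]
target (0, 0, 100) -> [ 0.008 -0.042 -1.964] [-0.044 -0.009 -0.019]
target (0, 88, 100) -> [ 2.208 -0.046 -1.962] [-0.044 -0.009 -0.019]
```

The button was against its stop (7–15 N) for over a second. I rise, cross over the tab, and go down on its far side.

Request:
step_arm([
  [0, 0, -0.8, 0, 0, 0],
  [0, 0, -1.6, 0, 0, 0],
  [0, 0, -2, 0, 0, 0],
  [0.8, 0, -2, 0, 0, 0],
  [1.6, -0.02, -2, 0, 0, 0],
  [2.2, -0.03, -2, 0, 0, 0],
  [2.2, -0.03, -2, 0, 0, 0],
  [2.2, -0.03, -2, 0, 0, 0],
  [2.2, -0.03, -2, 0, 0, 0],
])

```text
time_s: 8.07
ee_pos: [0.5481, 0.0462, 0.3004]
eef_rot: [-0.001, 0.511, 0.859, -0.002]
wrist_force: [-0.2, 0.2, -0.3]
opening: 0.0003
```

```bash
python3 look.py w5 0,87,54
python3 - <<'E'
from h import *
from bench import grab_frame
f=grab_frame("scene");cv2.imwrite("pics/s5.png",cv2.resize(f["pixels"][200:380,250:490,::-1],(800,600)))
W=cloud(f);L=loc(W)*1000
for n,y in(("zero",0),("other",-62)):
    k=(f["range_z"]>0)&(np.hypot(L[...,0],L[...,1]-y)<12);print(n,"cap z",np.percentile(W[k][:,2],[20,50,80]))
E
```

```text
t 8.07 tip loc mm [-0.2 87.3] z 101.4 F [-0.2  0.2 -0.3] open 0.0003 zdir [-0.004 -0.002 -1.   ]
wrist plate y [35.00038794 91.47164204] 1115
top plate y [-46.12750252  19.89232522] 17
target (0.0, 87.0, 54.0) -> [-0.005 -0.013  1.185] [-0.043 -0.004 -0.018]
zero cap z [0.02609699 0.0271105  0.02804492]
other cap z [0.02602573 0.02730608 0.02837694]
```

View pics/s5.png

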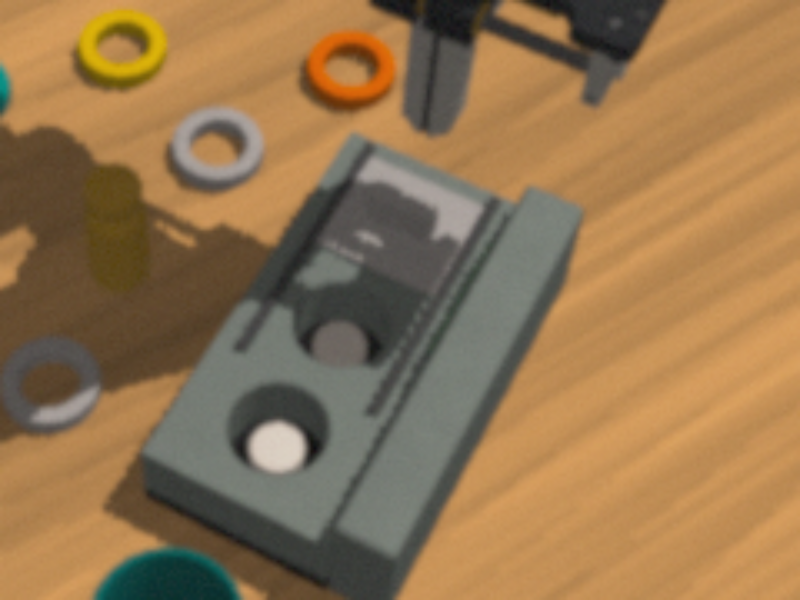

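The crop shows both caps up at 27 mm (zero at (340,342), other at (277,447)) and the plate still aside. The fingers are past the tab, so I go down on its far side. There is a margin of about 11 mm to the tab.

Request:
step_arm([
  [0, 0, 0.5, 0, 0, 0],
  [0, 0, 1.0, 0, 0, 0],
  [0, 0, 1.15, 0, 0, 0],
  [0, 0, 1.15, 0, 0, 0],
  [0, 0, 1.15, 0, 0, 0],
])

```text
time_s: 8.63
ee_pos: [0.5484, 0.0452, 0.2546]
eef_rot: [-0.002, 0.512, 0.859, -0.002]
wrist_force: [-0.2, 0.1, -0.5]
opening: 0.0005
```

Run:
```python
from h import *
from bench import sense
s=sense();status(s);plan(s,0,18,54);plan(s,0,11,54)
```

```text
t 8.63 tip loc mm [-0.4 86.3] z 55.6 F [-0.2  0.1 -0.5] open 0.0005 zdir [-0.004 -0.002 -1.   ]
target (0, 18, 54) -> [-1.703 -0.007  0.039] [-0.045 -0.007 -0.036]
target (0, 11, 54) -> [-1.878 -0.006  0.039] [-0.045 -0.007 -0.036]
```

Request:
step_arm([
  [-0.2, 0, 0.03, 0, 0, 0],
  [-0.4, 0, 0.03, 0, 0, 0],
  [-0.6, 0, 0.03, 0, 0, 0],
  [-0.8, 0, 0.03, 0, 0, 0],
  [-1.0, 0, 0.03, 0, 0, 0],
  [-1.2, 0, 0.03, 0, 0, 0],
  [-1.4, 0, 0.03, 0, 0, 0],
  [-1.6, 0, 0.03, 0, 0, 0],
  [-1.72, 0, 0.03, 0, 0, 0],
  [-1.72, 0, 0.03, 0, 0, 0],
])

```text
time_s: 9.47
ee_pos: [0.5816, -0.0165, 0.2533]
eef_rot: [-0.001, 0.513, 0.859, -0.002]
wrist_force: [-0.2, 0.1, 0.3]
opening: 0.0007
```

Run:
```python
from h import *
from bench import sense
s=sense();status(s);plan(s,0,11.5,54)
```

```text
t 9.47 tip loc mm [-0.9 16.1] z 54.3 F [-0.2  0.1  0.3] open 0.0007 zdir [-0.004 -0.002 -1.   ]
target (0, 11.5, 54) -> [-0.115 -0.003  0.007] [-0.047  0.002 -0.044]
```

Request:
step_arm([
  [-0.04, 0, 0, 0, 0, 0],
  [-0.08, 0, 0, 0, 0, 0],
  [-0.12, 0, 0, 0, 0, 0],
  [-0.12, 0, 0, 0, 0, 0],
])

```text
time_s: 9.8
ee_pos: [0.583, -0.0187, 0.2531]
eef_rot: [-0.005, 0.513, 0.859, -0.001]
wrist_force: [-5.7, 11.9, 8.7]
opening: 0.0005
```

```bash
python3 look.py w6
```

```text
t 9.8 tip loc mm [-1.1 15. ] z 54.1 F [-5.7 11.9  8.7] open 0.0005 zdir [-0.01   0.004 -1.   ]
wrist tab-ish y 1/99% [-1.11330209 23.97732324 24.56510181] 414
wrist plate y [-18.01871065  29.26935332] 1457
```

The wrist reads 13 N and the plate edge is at 29.3 mm, so the guard is home. I back off, rise and move clear.

Request:
step_arm([
  [0.15, 0, 0, 0, 0, 0],
  [0.3, 0, 0, 0, 0, 0],
  [0.3, 0, -1, 0, 0, 0],
  [0.3, 0, -2, 0, 0, 0],
  [1.0, -1, -3, 0, 0, 0],
  [2.0, -1.5, -4, 0, 0, 0],
  [3.0, -2, -4, 0, 0, 0],
  [4.0, -2, -4, 0, 0, 0],
  [4.0, -2, -4, 0, 0, 0],
  [4.0, -2, -4, 0, 0, 0],
])

```text
time_s: 10.73
ee_pos: [0.4353, 0.0863, 0.4159]
eef_rot: [-0.004, 0.511, 0.86, -0.0]
wrist_force: [1.2, 0.7, -0.3]
opening: 0.0007
```

```bash
python3 look.py w7
python3 - <<'E'
from h import *
from bench import grab_frame
f0=dict(np.load("scene0.npz"))
f=grab_frame("scene");cv2.imwrite("pics/s7.png",f["pixels"][:,:,::-1])
W=cloud(f);L=loc(W)*1000;ok=f["range_z"]>0
k=ok&(abs(L[...,0])<17)&(abs(L[...,1])<30)&(W[...,2]>.063)&(W[...,2]<.072);print("tab",np.percentile(L[k][:,1],[1,99]))
k=ok&(abs(abs(L[...,0])-25)<3)&(abs(L[...,1])<60)&(abs(W[...,2]-.0485)<.0012);print("plate",np.percentile(L[k][:,1],[1,99]))
k=ok&(np.hypot(L[...,0],L[...,1]+62)<12);print("other cap z",np.median(W[k][:,2]))
W0=cloud(f0)
for n,c in dict(ringA=(.4475,-.014),ringB=(.526,-.1527),driver=(.485,-.09),cover=(.684,-.18)).items():
    r=.05 if n=="cover" else .03
    o=[]
    for w,g in((W0,f0),(W,f)):
        k=(g["range_z"]>0)&(np.hypot(w[...,0]-c[0],w[...,1]-c[1])<r)&(w[...,2]>.006)&(loc(w)[...,1]*0==0);o.append(w[k].mean(0))
    print(n,np.round((o[1]-o[0])*1000,1))
E
```

```text
t 10.73 tip loc mm [-80.  177.6] z 216.9 F [ 1.2  0.7 -0.3] open 0.0007 zdir [-0.007  0.003 -1.   ]
top tab-ish y 1/99% [-4.64165032  0.76976413  5.44885052] 133
top plate y [-47.8801256   86.32898979] 177
tab [-5.95594332  4.38416912]
plate [-52.47960668  50.4004886 ]
other cap z 0.027267711052528676
ringA [0.1 0.  0. ]
ringB [-0.1  0.2 -0. ]
driver [-0.1  0.   0.1]
cover [-0.1 -0.1  0.1]
```

View pics/s7.png

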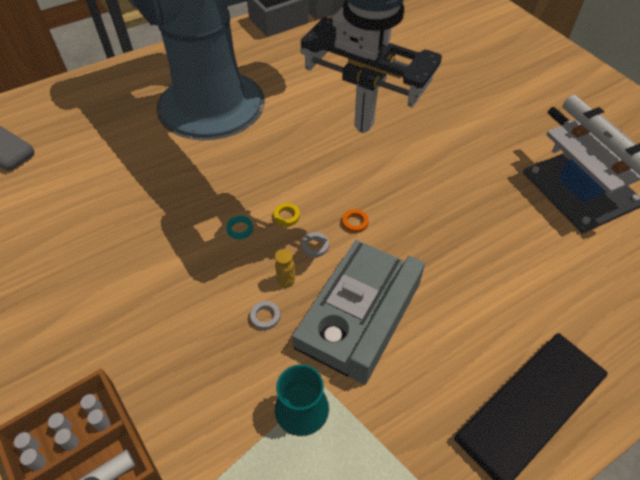

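The guard is home over the zero well (tab at (352,293)), the arm is clear, and the objects have not moved. Handing in.

```bash
python3 -c "
from bench import workorder
print(workorder.hand_in())"
```

```text
the job is handed in; nothing more can be done
None
```

I slid the guard to its far stop and pressed the zero button down until it bottomed out, holding it there for over a second. Then I pushed the guard back home, moved the arm clear and handed the job in at about 11 s. `hand_in` reports no verdict, so these are my own last checks:

- **Guard:** on the outward push it reached its stop at about 62 mm. After the return push the tab centre reads within 1 mm of home in both the top and scene cameras (+0.4 and -0.8 mm).
- **Zero button:** the wrist read 7 to 15 N with the fingertips at 21.4 mm, so it was on its stop. The cap was back up at 27 mm before I closed the guard.
- **Other button:** its cap still reads 27 mm, so it was not pressed.
- **Loose objects:** both rings, the driver handle and the ankle cover moved 0.2 mm or less.

One check failed: the plate-edge measurement in the final top and scene pictures was unusable because it picked up other parts of the console. The final guard position therefore rests on the tab readings, the 13 N stop contact and an earlier wrist view (plate edge at 29.3 mm).

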